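# Rack the measured specimens in order

### The arm

A 6-joint arm with a two-finger parallel gripper is mounted at the origin on a cart in front of the work surface, level with it; the furniture and walls round the work are solid. World frame = base frame: x ahead of the robot, y to its left, z up, the work surface at z = 0. Lengths are in m, angles in rad, forces in N, time in s.
With the tool pointing down it reaches from about 0.275 to 0.875 m from the base axis. Payload 12.5 kg.
Tool frame: the origin (TCP) lies at the very end of the fingers, on their centre line; the grasp point (between the pads) lies 19 mm behind it; z points along the fingers, y is the line along which they close (so a half turn about z gives the same grasp; the last joint's range is limited). The gripper opens to 85 mm and grips with 20 to 120 N. Pads are 22 mm wide; open, the fingers measure 114 mm over their backs; the gripper's body (76 mm by 85 mm) begins 54 mm behind the grasp point. The pads swing forward as they close: fully open they stand 13 mm farther back than shut.
Start: joints at [-1.187, 0.351, 1.652, -0, 1.139, -0.085], TCP at [0.249, -0.491, 0.231] pointing down, gripper open.
Joint ranges: [-2.75, 2.75], [-0.79, 2.1], [0.01, 2.65], [-1.57, 4.71], [0.07, 3.14], [-2.87, 2.87]. Speed limits (rad/s): [2.22, 2.22, 2.79, 3.14, 3.14, 3.14].

### API

Orientations are given as a 3x3 rotation matrix whose columns are the frame's x, y, z axes.
In Python, from bench import manip gives the robot as it stands. Calls block until the motion is done:
- manip.move_ptp(position, orientation): joint-space move of the TCP to a pose.
- manip.move_l(position, attitude=None, max_speed=0.15): straight line of the TCP; attitude=None keeps the orientation; max_speed is the mean speed in m/s.
- manip.move_j(angles): joint-space move.
- manip.set_gripper(opening, effort=None): opening from 0.0 (shut) to 1.0 (fully open); effort is the grip in N (None keeps the last); returns when the fingers have stopped.
- manip.dwell(seconds).
- manip.inverse_kinematics(position, orientation): joint angles nearest the present ones, or None.
- manip.grab_frame(name): name is "side" or "top" or "wrist"; returns (picture, depth): 400x640x3 uint8, red, green, blue; 400x640 float32, m along the optical axis (not along the pixel's ray), 0 where there is no reading.
- manip.get_calibration(name): a dict with "camera_matrix" (3x3 intrinsics, pixels), "k1" (the pictures are not rectified: a ray, as slopes to the right and down, at radius r is drawn at 1 + k1 r^2 times it, then the intrinsics apply), "R" (3x3) and "t" (3): a world point X has camera coordinates R X + t. Camera axes: x right, y down, z forward; pixel columns grow to the right and rows downward; lengths in m; the calibration is good to about 2 mm. A picture is of the moment at which its call begins: read the wrist's pose just before it. get_calibration takes no time and is no camera call; for the wrist camera it gives the pose at the moment of the call.
A pose or a line that the arm cannot do raises manip.Unreachable and nothing moves.
- manip.sign_off(): hands the job in; it is judged then, once.
Trained networks look in the newest picture that a camera, given by its name, has taken for a name from the list of things; names that differ only in an ending like _2 or _b are one class to them, and where a whole thing is asked for, a point or a joint stands for the part that bears it (a point fixed in the world has none). Each returns a list of dicts, best first, with "confidence" (0 to 1); they miss things now and then, are a little off and sometimes report something else, mostly with a low value. They report only what shows in the picture. A call takes as long as a camera call. They do not tell look-alikes from the thing itself.
- manip.look_for(camera, name): "at" ([x, y, z] in m, in world coordinates, good to about 4 mm: the middle of the surface that is visible of it).
Readings, each from a call of its own:
- manip.current_time(): time.
- manip.current_qpos(): joint angles.
- manip.current_joint_vel(): joint speeds.
- manip.current_joint_torque(): joint torques, N m.
- manip.current_ee_pos(): TCP position.
- manip.current_tcp_rot(): TCP orientation.
- manip.current_force(): force on the tool from outside, world axes, zero at the start.
- manip.current_ft_torque(): the same for the moment, N m.
- manip.current_grip_width(): opening from 0.0 (shut) to 1.0 (fully open).
- manip.current_grip_force(): force on a finger pad.
Only numpy, scipy, OpenCV 4.12 (cv2) and the standard library are available. Lean on these libraries where they do the work, as an engineer would, in place of code of your own. Each camera call takes 0.05 s, during which the arm holds its last target. There are 200 camera calls.

### The job

Move the four metal specimens from the dishes on the aluminium rail into the pockets of the wooden block and keep their order, because the list of readings goes by it: counting from the brass knob at the end of each rack, the first specimen goes into the first pocket, the second into the second, and so on. Each must stand upright on the floor of its pocket, and none may be tipped over on the way.

Things in the scene. Friction and masses are not known exactly. Their poses are not given: they have to be found in the camera images.
- round_thin: Thin tall round aluminium specimen, 26 mm diameter, 78 mm high, about 0.11 kg. Stands upright in its own dish at the start. Origin at the centre of its underside, z up the axis.
- round_thick: Thick short round steel specimen, 36 mm diameter, 52 mm high, about 0.4 kg. Stands upright in its own dish at the start. Origin at the centre of its underside, z up the axis.
- square_bar: Square steel specimen, 26 x 26 mm, 66 mm high, about 0.34 kg; its x and y axes are square to its flats. Stands upright in its own dish at the start. Origin at the centre of its underside, z up the axis. At the start its flats are within about 20 degrees of the rail's axes.
- hex_bar: Hexagonal aluminium specimen, 28 mm across the flats, 32 mm across the corners, 58 mm high, about 0.12 kg; corners lie along its own +x and -x, so a pair of flats faces its +y and -y (and every 60 degrees from there). Stands upright in its own dish at the start. Origin at the centre of its underside, z up the axis.
- dish_round_thin: Shallow round black plastic dish, 52 mm across the rim, 7 mm high, wall 2 mm, floor 2.5 mm thick; fixed on the dish rail and looks like the other three. At the start the thin round specimen stands in it. Origin at the centre of its underside (on the top face of the rail); axes parallel to the rail's. The dish stays where it is.
- dish_round_thick: Shallow round black plastic dish, 52 mm across the rim, 7 mm high, wall 2 mm, floor 2.5 mm thick; fixed on the dish rail and looks like the other three. At the start the thick round specimen stands in it. Origin at the centre of its underside (on the top face of the rail); axes parallel to the rail's. The dish stays where it is.
- dish_square_bar: Shallow round black plastic dish, 52 mm across the rim, 7 mm high, wall 2 mm, floor 2.5 mm thick; fixed on the dish rail and looks like the other three. At the start the square specimen stands in it. Origin at the centre of its underside (on the top face of the rail); axes parallel to the rail's. The dish stays where it is.
- dish_hex_bar: Shallow round black plastic dish, 52 mm across the rim, 7 mm high, wall 2 mm, floor 2.5 mm thick; fixed on the dish rail and looks like the other three. At the start the hexagonal specimen stands in it. Origin at the centre of its underside (on the top face of the rail); axes parallel to the rail's. The dish stays where it is.
- dish_rail: Source rack: fixed aluminium rail, 64 mm (x) by 244 mm (y), top 12 mm above the table, with four dishes in a row at y = +90, +30, -30, -90 mm of its frame. A brass knob (20 mm across, top 34 mm above the table) stands beyond its +y end, so the first place is y = +90 mm. Origin at the centre of its underside, on the table; z up, y along the row.
- pocket_block: Target rack: fixed pale wooden block, 64 (x) by 244 (y) by 16 mm high, to the left or right of the rail. Four empty square pockets 48 x 48 mm, 10 mm deep (floor 6 mm above the table), at y = -90, -30, +30, +90 mm of its frame. A like brass knob stands beyond its -y end, so the first pocket is y = -90 mm. Origin at the centre of its underside, on the table; z up, y along the row.
Mind the look-alikes: they are no part of the job. What is shaped like the round_thin but orange, purple or red is not meant.

How it is judged:
At the end, for the whole second after the job is handed in: Every specimen stands in the pocket that has the same number, counted from the knob, as the dish it came from: centre within 13 mm of the pocket's centre along both sides, underside within 3 mm of the pocket's floor, less than 0.1 rad from upright, at rest (((y of dish_round_thin in the frame of dish_rail between 0.07 and 0.11 m and y of round_thin in the frame of pocket_block between -0.103 and -0.077 m) or (y of dish_round_thin in the frame of dish_rail between 0.01 and 0.05 m and y of round_thin in the frame of pocket_block between -0.043 and -0.017 m) or (y of dish_round_thin in the frame of dish_rail between -0.05 and -0.01 m and y of round_thin in the frame of pocket_block between 0.017 and 0.043 m) or (y of dish_round_thin in the frame of dish_rail between -0.11 and -0.07 m and y of round_thin in the frame of pocket_block between 0.077 and 0.103 m)) and x of round_thin in the frame of pocket_block between -0.013 and 0.013 m and z of round_thin in the frame of pocket_block between 0.003 and 0.009 m and angle between each of round_thin, round_thick, square_bar, hex_bar's own z axis and vertical below 0.1 rad and linear speed of each of round_thin, round_thick, square_bar, hex_bar below 0.02 m/s and angular speed of each of round_thin, round_thick, square_bar, hex_bar below 0.2 rad/s and ((y of dish_round_thick in the frame of dish_rail between 0.07 and 0.11 m and y of round_thick in the frame of pocket_block between -0.103 and -0.077 m) or (y of dish_round_thick in the frame of dish_rail between 0.01 and 0.05 m and y of round_thick in the frame of pocket_block between -0.043 and -0.017 m) or (y of dish_round_thick in the frame of dish_rail between -0.05 and -0.01 m and y of round_thick in the frame of pocket_block between 0.017 and 0.043 m) or (y of dish_round_thick in the frame of dish_rail between -0.11 and -0.07 m and y of round_thick in the frame of pocket_block between 0.077 and 0.103 m)) and x of round_thick in the frame of pocket_block between -0.013 and 0.013 m and z of round_thick in the frame of pocket_block between 0.003 and 0.009 m and ((y of dish_square_bar in the frame of dish_rail between 0.07 and 0.11 m and y of square_bar in the frame of pocket_block between -0.103 and -0.077 m) or (y of dish_square_bar in the frame of dish_rail between 0.01 and 0.05 m and y of square_bar in the frame of pocket_block between -0.043 and -0.017 m) or (y of dish_square_bar in the frame of dish_rail between -0.05 and -0.01 m and y of square_bar in the frame of pocket_block between 0.017 and 0.043 m) or (y of dish_square_bar in the frame of dish_rail between -0.11 and -0.07 m and y of square_bar in the frame of pocket_block between 0.077 and 0.103 m)) and x of square_bar in the frame of pocket_block between -0.013 and 0.013 m and z of square_bar in the frame of pocket_block between 0.003 and 0.009 m and ((y of dish_hex_bar in the frame of dish_rail between 0.07 and 0.11 m and y of hex_bar in the frame of pocket_block between -0.103 and -0.077 m) or (y of dish_hex_bar in the frame of dish_rail between 0.01 and 0.05 m and y of hex_bar in the frame of pocket_block between -0.043 and -0.017 m) or (y of dish_hex_bar in the frame of dish_rail between -0.05 and -0.01 m and y of hex_bar in the frame of pocket_block between 0.017 and 0.043 m) or (y of dish_hex_bar in the frame of dish_rail between -0.11 and -0.07 m and y of hex_bar in the frame of pocket_block between 0.077 and 0.103 m)) and x of hex_bar in the frame of pocket_block between -0.013 and 0.013 m and z of hex_bar in the frame of pocket_block between 0.003 and 0.009 m); the robot touches nothing.
It fails at once if the round thin specimen is tipped over (more than 0.9 rad from upright) (angle between round_thin's own z axis and vertical above 0.9 rad).
It fails at once if the round thick specimen is tipped over (more than 0.9 rad from upright) (angle between round_thick's own z axis and vertical above 0.9 rad).
It fails at once if the square bar specimen is tipped over (more than 0.9 rad from upright) (angle between square_bar's own z axis and vertical above 0.9 rad).
It fails at once if the hex bar specimen is tipped over (more than 0.9 rad from upright) (angle between hex_bar's own z axis and vertical above 0.9 rad).
It also fails if it takes over 115 s, if anything falls off the work surface, if the arm or the gripper's body presses on something with over 40 N, if the wrist force passes 120 N, or if a joint passes its speed limit or range.

## Working session

There is one attempt and no reset: what is moved stays moved. The work goes in short steps, each a Python script; the robot and the scene stay as the last script left them, time stands still between calls to the robot, and variables do not carry over. Pictures are saved under pics/ and viewed, at most 14 in all, crops included, and the job is handed in when it is done.

```bash
mkdir -p pics
cat > h.py <<'E'
import numpy as np, cv2
from bench import manip as m
def grab(n):
    c=m.get_calibration(n); p,d=m.grab_frame(n); return p,d,c
def world(d,c):
    K=np.array(c["camera_matrix"]);k=c["k1"]
    v,u=np.mgrid[0:400,0:640].astype(float)
    pts=cv2.undistortPoints(np.stack([u,v],-1).reshape(-1,1,2),K,np.array([k,0,0,0.])).reshape(400,640,2)
    X=np.dstack([pts*d[...,None],d])
    return (X-np.array(c["t"]))@np.array(c["R"])   # R^T (X-t)
def save(n,p): cv2.imwrite("pics/"+n,p[...,::-1])
E
python3 - <<'E'
from h import *
for n in("top","side"):
    p,d,c=grab(n); save(n+"0.png",p); np.savez(n+"0.npz",p=p,d=d,X=world(d,c))
    print(n,c)
    for o in("round_thin","round_thick","square_bar","hex_bar","dish_rail","pocket_block"):
        print(o,[(np.round(r["at"],3).tolist(),round(r["confidence"],2)) for r in m.look_for(n,o)])
E
```

```text
top {'camera_matrix': array([[399.17990684,   0.        , 317.3857111 ],
       [  0.        , 399.17990684, 198.59185028],
       [  0.        ,   0.        ,   1.        ]]), 'k1': 0.0010355253779256771, 'R': array([[ 0.02880925, -0.99951659,  0.01168814],
       [-0.99730193, -0.02953132, -0.06720691],
       [ 0.06751958, -0.00972043, -0.9976706 ]]), 't': array([-0.02281756,  0.44167316,  1.10676817])}
round_thin [([0.511, 0.214, 0.093], 0.54), ([0.412, 0.213, 0.077], 0.4)]
round_thick [([0.529, 0.16, 0.068], 0.75)]
square_bar []
hex_bar [([0.503, 0.272, 0.068], 0.63)]
dish_rail [([0.511, 0.192, 0.013], 0.66)]
pocket_block [([0.531, -0.207, 0.007], 0.92)]
side {'camera_matrix': array([[389.53468862,   0.        , 321.64292738],
       [  0.        , 389.53468862, 201.60244753],
       [  0.        ,   0.        ,   1.        ]]), 'k1': 0.028203483659618327, 'R': array([[-0.9646946 , -0.26300696, -0.01384409],
       [-0.16128869,  0.63151821, -0.7584001 ],
       [ 0.2082073 , -0.72939159, -0.65164225]]), 't': array([0.43778361, 0.09162082, 0.98017766])}
round_thin [([0.374, 0.297, 0.056], 0.89), ([0.354, 0.23, 0.052], 0.88), ([0.409, 0.227, 0.052], 0.76), ([0.51, 0.227, 0.069], 0.58)]
round_thick [([0.523, 0.171, 0.061], 0.48)]
square_bar [([0.538, 0.109, 0.061], 0.58)]
hex_bar [([0.505, 0.284, 0.057], 0.58)]
dish_rail [([0.502, 0.252, 0.01], 0.75)]
pocket_block [([0.525, -0.19, 0.011], 0.55)]
```

View pics/top0.png

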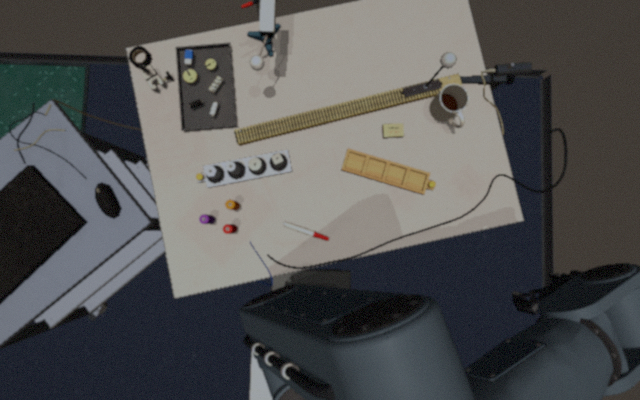

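View pics/side0.png

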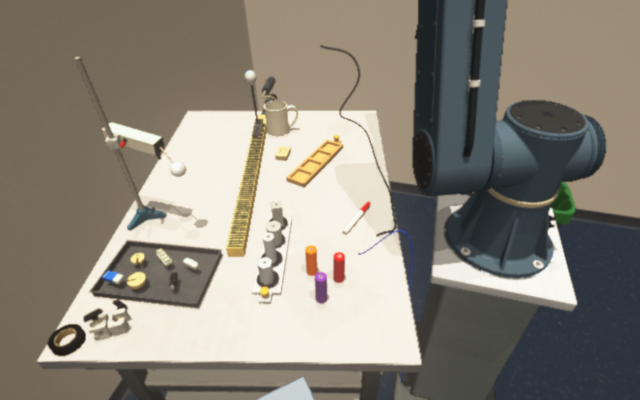

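The top view shows the rail with its knob at (199,177), so it's at the left, +y end. Its specimens are at about (214,174), (236,170), (257,165) and (279,160). The block's knob is at (431,185), at the right end. The orange, purple and red cylinders at (232,205), (206,219) and (229,229) are look-alikes standing off the rail. Next I'll take wrist views above both racks.

```bash
cat >> h.py <<'E'
def down(phi):  # closing axis y at world angle phi
    y=np.array([np.cos(phi),np.sin(phi),0]);z=np.array([0,0,-1.]);return np.column_stack([np.cross(y,z),y,z])
def best(pos,phi):
    c=[]
    for k in(0,np.pi):
        q=m.inverse_kinematics(pos,down(phi+k))
        if q is not None:c.append((abs(q[5]),phi+k))
    return down(min(c)[1])
E
python3 - <<'E'
from h import *
print(m.get_calibration("wrist"),m.current_tcp_rot())
for n,pos,phi in(("blk",[.50,-.2,.33],-.32),("rail",[.49,.19,.36],.21)):
    m.move_ptp(pos,best(pos,phi)); m.dwell(.3)
    p,d,c=grab("wrist"); save(n+"1.png",p); np.savez(n+"1.npz",p=p,d=d,X=world(d,c))
    print(m.current_qpos(),m.current_time(),c["R"].T@-c["t"])
    for o in("round_thin","round_thick","square_bar","hex_bar","dish_rail","pocket_block"):
        print(o,[(np.round(r["at"],3).tolist(),round(r["confidence"],2)) for r in m.look_for("wrist",o)])
E
```

```text
{'camera_matrix': array([[339.06987535,   0.        , 324.14193304],
       [  0.        , 339.06987535, 204.99841753],
       [  0.        ,   0.        ,   1.        ]]), 'k1': 0.018110932267435875, 'R': array([[ 4.52655023e-01, -8.91685689e-01,  2.49538327e-04],
       [-8.60018087e-01, -4.36505340e-01,  2.64257410e-01],
       [-2.35525626e-01, -1.19832052e-01, -9.64452155e-01]]), 't': array([-0.55038403, -0.03351236,  0.37925621])} [[ 8.92100917e-01  4.51836202e-01 -1.34156311e-05]
 [ 4.51836202e-01 -8.92100917e-01  1.46178758e-05]
 [-5.36321136e-06 -1.91022882e-05 -1.00000000e+00]]
[-4.67635186e-01  2.45835842e-01  1.54806114e+00 -7.69119696e-06
  1.34786704e+00 -1.46932494e-01] 2.525 [ 0.52219243 -0.13634711  0.47333871]
round_thin []
round_thick []
square_bar []
hex_bar []
dish_rail []
pocket_block [([0.53, -0.193, 0.002], 0.86)]
[ 2.80607129e-01  2.02722996e-01  1.53096305e+00 -1.15524951e-05
  1.40798131e+00  7.12805849e-02] 4.6333 [0.47737948 0.25562643 0.50341931]
round_thin [([0.425, 0.224, 0.078], 0.8), ([0.518, 0.221, 0.09], 0.77), ([0.382, 0.282, 0.08], 0.7), ([0.362, 0.223, 0.078], 0.69)]
round_thick [([0.53, 0.164, 0.07], 0.96)]
square_bar [([0.538, 0.109, 0.083], 0.81)]
hex_bar [([0.52, 0.217, 0.013], 0.37)]
dish_rail [([0.517, 0.217, 0.018], 0.95), ([0.506, 0.275, 0.069], 0.2)]
pocket_block [([0.548, -0.117, 0.005], 0.92), ([0.52, 0.174, 0.018], 0.64)]
```

View pics/blk1.png

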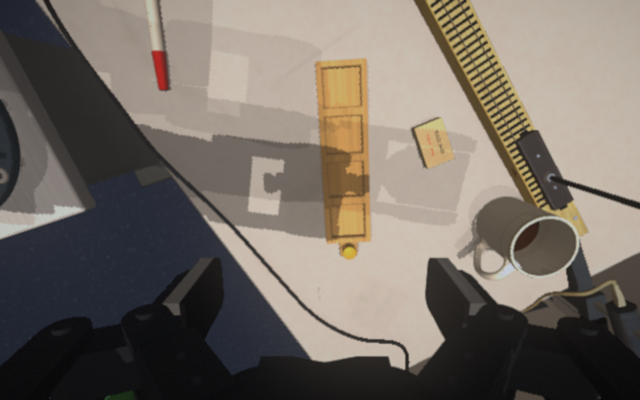

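View pics/rail1.png

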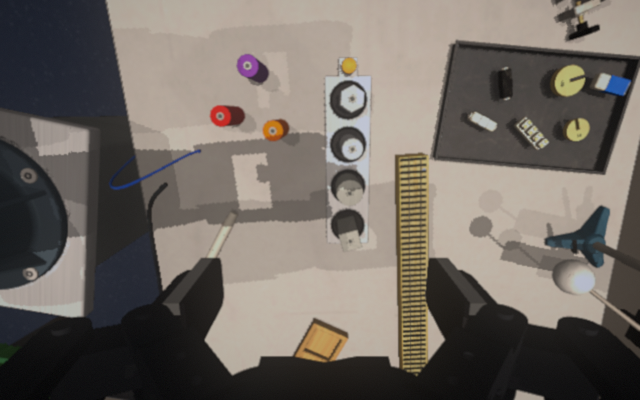

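In the block view, the knob is at (349,251), so the pockets from first to fourth are at about (347,218), (346,177), (345,133) and (342,87). In the rail view, the knob is at (349,66). The order from there is hex (350,98), thin round (350,147), thick round (348,186), square (347,238). The look-alikes are purple (250,66), red (226,116) and orange (274,130). They are coloured and off the rail, so the bare metal one in the dish at (350,147) is the one meant.

Run:
```python
from h import *
def rect(P):
    (c,s,a)=cv2.minAreaRect((P*1000).astype(np.float32)); return np.round(c,1),np.round(s,1),round(a,1)
b=np.load("blk1.npz"); X=b["X"]; p=b["p"]
hsv=cv2.cvtColor(p,cv2.COLOR_RGB2HSV)
box=np.zeros((400,640),bool); box[50:245,305:385]=1
print("blk z pct",np.percentile(X[box][:,2],[5,30,50,70,95]))
w=box&(hsv[...,1]>95)&(hsv[...,0]<25)
w=cv2.morphologyEx(w.astype(np.uint8),cv2.MORPH_OPEN,np.ones((5,5)))>0
print("block",rect(X[w][:,:2]), "med z",np.median(X[w][:,2]))
for i,(u,v) in enumerate([(346,218),(345,177),(344,133),(341,87)]): print("pocket",i+1,X[v-5:v+6,u-5:u+6].mean((0,1)).round(4))
save("blkm.png",np.repeat(w[...,None]*np.uint8(255),3,2))
r=np.load("rail1.npz"); X=r["X"]; T=np.load("top0.npz")["X"]
for n,xy in(("hex",(.507,.276)),("thin",(.517,.221)),("thick",(.53,.164)),("sq",(.541,.106))):
  for nm,Y in(("wr",X),("top",T)):
    near=np.hypot(Y[...,0]-xy[0],Y[...,1]-xy[1])<.03
    z=Y[...,2][near]; zt=np.percentile(z[z>.045],70)
    s=near&(abs(Y[...,2]-zt)<.005); Q=Y[s]
    print(n,nm,"z",zt.round(4),"n",s.sum(),"mean",Q.mean(0).round(4),rect(Q[:,:2]))
# rail plate
hs=cv2.cvtColor(r["p"],cv2.COLOR_RGB2HSV)
s=(abs(X[...,2]-.012)<.006);u=np.zeros_like(s);u[72:245,322:374]=1
print("railz",np.median(X[s&u][:,2]), rect(X[s&u][:,:2]))
p=r["p"][40:260,220:400]; save("railc.png",cv2.resize(p,None,fx=2.7,fy=2.7,interpolation=cv2.INTER_CUBIC))
```

```text
blk z pct [-0.0003027   0.00121488  0.00606097  0.00765282  0.01746922]
block (array([ 529.4, -203.9]), array([248.8,  64. ]), 75.1) med z 0.007781336992903872
pocket 1 [ 0.5063 -0.2853  0.0106]
pocket 2 [ 0.5228 -0.2281  0.0105]
pocket 3 [ 0.5392 -0.1708  0.0108]
pocket 4 [ 0.5532 -0.1141  0.0068]
hex wr z 0.0737 n 483 mean [0.5079 0.2781 0.0733] (array([508.2, 278. ]), array([27.9, 30. ]), 10.6)
hex top z 0.0749 n 96 mean [0.5038 0.2779 0.0745] (array([503.5, 277.8]), array([26.8, 29.4]), 3.8)
thin wr z 0.444 n 4770 mean [0.5112 0.2089 0.4438] (array([519.6, 208.4]), array([52.8, 14. ]), 1.6)
thin top z 0.0951 n 77 mean [0.5156 0.2208 0.0947] (array([515.5, 220.5]), array([21.5, 23.6]), 2.0)
thick wr z 0.3799 n 98 mean [0.535  0.1909 0.3803] (array([535.1, 190.7]), array([0.8, 6.1]), 12.6)
thick top z 0.0691 n 142 mean [0.5285 0.1625 0.0683] (array([528.7, 162.4]), array([33.9, 33.8]), 61.9)
sq wr z 0.0816 n 371 mean [0.5462 0.1014 0.0813] (array([546.5, 100.6]), array([25.8, 26.3]), 28.4)
sq top z 0.0831 n 95 mean [0.542  0.1017 0.0825] (array([542.4, 101.7]), array([26.3, 25. ]), 28.2)
railz 0.013223763259829146 (array([526.6, 191.7]), array([ 64. , 248.6]), 12.9)
```

View pics/railc.png

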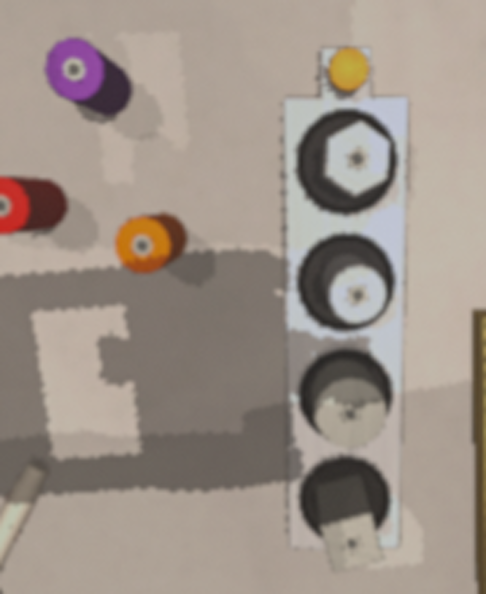

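The crop, counting from the knob, shows hex at (358,158), thin round at (357,293), thick round at (350,410) and square at (352,545). None of the coloured look-alikes is on the rail. The top and wrist views differ by 4 mm in x, so I'll take a turned-wrist view of each rack to cancel the camera mounting error.

```bash
cat > meas.py <<'E'
from h import *
import math
def rect(P):
    (c,s,a)=cv2.minAreaRect((P*1000).astype(np.float32)); return np.round(c,1),np.round(s,1),round(a,1)
S={"hex":(.507,.278,.0725),"thin":(.517,.221,.0925),"thick":(.53,.162,.0665),"sq":(.544,.102,.0805)}
def spec(X,names=S):
    for n in names:
        xy=S[n]
        s=(np.hypot(X[...,0]-xy[0],X[...,1]-xy[1])<.032)&(abs(X[...,2]-xy[2])<.006); Q=X[s]
        if len(Q)>20: print(n,"n",len(Q),"z",np.median(Q[:,2]).round(4),"mean",Q.mean(0)[:2].round(4),rect(Q[:,:2]))
def rail(X):
    s=abs(X[...,2]-.0125)<.005
    R=[.975,.223]; d=X[...,:2]-[.526,.192]
    s&=(abs(d@[.975,.223])<.045)&(abs(d@[-.223,.975])<.128)
    print("rail",rect(X[s][:,:2]))
def block(X,p):
    hsv=cv2.cvtColor(p,cv2.COLOR_RGB2HSV); d=X[...,:2]-[.529,-.204]
    w=(hsv[...,1]>95)&(hsv[...,0]<25)&(X[...,2]<.03)&(abs(d@[.966,-.257])<.05)&(abs(d@[.257,.966])<.128)
    w=cv2.morphologyEx(w.astype(np.uint8),cv2.MORPH_OPEN,np.ones((5,5)))>0
    print("block",w.sum(),rect(X[w][:,:2]))
E
python3 - <<'E'
from meas import *
for n in("rail1","top0"): X=np.load(n+".npz")["X"]; spec(X); rail(X)
for n in("blk1","top0"): z=np.load(n+".npz"); block(z["X"],z["p"])
def look(n,pos,phi):
    C=[]
    for f in phi:
        q=m.inverse_kinematics(pos,down(f))
        if q is not None and abs(q[5])>2.4: C.append((abs(q[5]),f))
    m.move_ptp(pos,down(min(C)[1])); m.dwell(.3)
    p,d,c=grab("wrist"); save(n+".png",p); X=world(d,c); np.savez(n+".npz",p=p,d=d,X=X)
    print(n,m.current_qpos().round(2),m.current_time()); return X,p
F=np.arange(0,6.28,.1)
X,p=look("rail2",[.53,.19,.36],F); spec(X); rail(X)
X,p=look("blk2",[.53,-.22,.33],F); block(X,p)
E
```

```text
hex n 486 z 0.0734 mean [0.5078 0.2781] (array([508.2, 278. ]), array([27.9, 30. ]), 10.6)
thin n 367 z 0.0933 mean [0.5196 0.2216] (array([520.1, 221.8]), array([25.5, 24.7]), 11.3)
thick n 560 z 0.0672 mean [0.5322 0.1632] (array([532.5, 162.7]), array([34.9, 34.8]), 66.7)
sq n 379 z 0.0814 mean [0.546  0.1016] (array([546.4, 100.8]), array([25.8, 26.5]), 27.6)
rail (array([526.2, 193.6]), array([ 64. , 252.4]), 12.9)
hex n 101 z 0.0741 mean [0.5035 0.2775] (array([503.5, 277.8]), array([26.8, 29.4]), 3.8)
thin n 75 z 0.0946 mean [0.5155 0.2204] (array([515.5, 220.5]), array([21.5, 23.6]), 2.0)
thick n 148 z 0.0681 mean [0.528  0.1621] (array([528.2, 162.4]), array([34.2, 34.7]), 55.1)
sq n 97 z 0.0825 mean [0.5418 0.1016] (array([542.4, 101.7]), array([26.3, 25. ]), 28.2)
rail (array([523. , 191.9]), array([ 83.5, 253.3]), 10.5)
block 8681 (array([ 529. , -205.4]), array([252.,  64.]), 75.1)
block 1797 (array([ 523.9, -204.6]), array([249.3,  62.2]), 75.2)
rail2 [ 0.26  0.28  1.44  0.    1.43 -2.44] 7.4333
hex n 406 z 0.0735 mean [0.5073 0.2765] (array([506.9, 277.1]), array([31.5, 28.2]), 42.6)
thin n 337 z 0.0932 mean [0.5187 0.2194] (array([518.4, 219.9]), array([24.8, 24.8]), 65.9)
thick n 618 z 0.0673 mean [0.5313 0.1609] (array([531.2, 161.1]), array([35., 34.]), 20.2)
sq n 496 z 0.0812 mean [0.545  0.1008] (array([545.3, 100.7]), array([25.9, 25.9]), 27.8)
rail (array([525.1, 193.4]), array([ 64.8, 252.8]), 13.0)
blk2 [-0.47  0.32  1.46  0.    1.37  2.41] 11.7917
block 8150 (array([ 529. , -204.9]), array([250.8,  63.8]), 75.0)
```

Run:
```python
from h import *
a=np.deg2rad(75.05); ey=np.array([np.cos(a),np.sin(a)]); ex=np.array([ey[1],-ey[0]])
for n in("blk1","blk2"):
    z=np.load(n+".npz"); X=z["X"]; hsv=cv2.cvtColor(z["p"],cv2.COLOR_RGB2HSV)
    d=X[...,:2]-[.529,-.205]; u=d@ex; v=d@ey
    w=(hsv[...,1]>95)&(hsv[...,0]<25)&(X[...,2]<.03)&(X[...,2]>.003)&(abs(u)<.05)&(abs(v)<.15)
    s=w&(abs(u)>.02)&(abs(u)<.031); t=w&(abs(v)<.11)
    print(n,"v",np.percentile(v[s],[.5,99.5]),"u",np.percentile(u[t],[.5,99.5]))
    # pocket dark outlines: value profile along v at |u|<.015
    g=[hsv[...,2][(abs(u)<.015)&(abs(v-k)<.0015)].mean() for k in np.arange(-.126,.127,.003)]
    print(np.round(g).astype(int).tolist())
```

```text
blk1 v [-0.11588504  0.12450233] u [-0.03109532  0.0314292 ]
[176, 166, 164, 199, 205, 151, 195, 202, 200, 200, 200, 204, 203, 202, 202, 198, 199, 197, 189, 188, 179, 171, 172, 180, 179, 135, 141, 134, 122, 122, 122, 122, 122, 122, 122, 129, 147, 91, 66, 61, 60, 52, 49, 49, 43, 38, 26, 34, 109, 198, 198, 197, 198, 199, 199, 195, 191, 186, 188, 195, 203, 181, 189, 205, 203, 189, 203, 205, 205, 204, 204, 204, 204, 204, 204, 204, 204, 203, 203, 203, 203, 159, 188, 203, 201]
blk2 v [-0.1167943   0.12405127] u [-0.03127009  0.03141051]
[167, 132, 118, 133, 137, 113, 133, 139, 139, 138, 138, 138, 138, 138, 138, 138, 136, 131, 128, 123, 113, 108, 111, 114, 113, 102, 108, 23, 22, 26, 35, 50, 35, 33, 34, 38, 106, 111, 112, 111, 112, 101, 109, 113, 112, 110, 141, 177, 181, 181, 180, 181, 180, 180, 179, 177, 178, 178, 182, 186, 188, 135, 177, 190, 188, 178, 180, 189, 190, 190, 190, 191, 190, 191, 191, 192, 191, 192, 191, 191, 189, 127, 167, 189, 187]
```

```bash
cat > job.py <<'E'
from h import *
a=np.deg2rad(75.05); ey=np.array([np.cos(a),np.sin(a)]); B=np.array([.529,-.205])+.004*ey
pocket=lambda k:B+ey*(-.09+.06*(k-1))
SP={"hex":(.5075,.2774,.21,1,.030),"thin":(.5192,.2206,.225,2,.032),"thick":(.5317,.162,.225,3,.027),"sq":(.5457,.101,.487,4,.030)}
def f(): return np.round(m.current_force(),1).tolist()
def go(n):
    x,y,phi,k,z=SP[n]; R=best([x,y,.2],phi)
    m.set_gripper(.8); m.move_ptp([x,y,.2],R); m.move_l([x,y,.125],max_speed=.2)
    m.move_l([x,y,z],max_speed=.1); f0=f(); m.set_gripper(0,60)
    print(n,"approach F",f0,"width",m.current_grip_width(),"gripF",m.current_grip_force(),f())
    m.move_l([x,y,z+.03],max_speed=.08); m.move_l([x,y,.2],max_speed=.2)
    print(" lifted",m.current_grip_width(),f())
    px,py=pocket(k); R=best([px,py,.2],-.262)
    m.move_ptp([px,py,.2],R); m.move_l([px,py,.06],max_speed=.2); m.dwell(.1)
    print(" above",f()); m.move_l([px,py,z-.0085+.0015],max_speed=.05); print(" down",f(),m.current_grip_width())
    m.set_gripper(.6); m.move_l([px,py,.12],max_speed=.12); m.move_l([px,py,.2],max_speed=.2)
    print(" t",m.current_time())
E
python3 - <<'E'
from job import *
go("sq")
m.move_ptp([.5,-.2,.33],best([.5,-.2,.33],-.32)); m.dwell(.2)
p,d,c=grab("wrist"); X=world(d,c); np.savez("sq.npz",X=X,p=p)
s=(X[...,2]>.045)&(X[...,2]<.11)&(np.hypot(X[...,0]-pocket(4)[0],X[...,1]-pocket(4)[1])<.04)
t=s&(X[...,2]>np.percentile(X[s][:,2],90)-.006)
print(pocket(4),X[t].mean(0),t.sum(),cv2.minAreaRect((X[t][:,:2]*1000).astype(np.float32)))
save("sq.png",p)
E
```

```text
sq approach F [0.4, 0.7, -0.6] width 0.2970462210492718 gripF 59.61755812168121 [-3.2, -0.7, 5.6]
 lifted 0.29562777346019264 [-0.5, 0.5, -3.6]
 above [0.3, -0.9, -2.9]
 down [-0.6, 0.2, -2.9] 0.29978512397344853
 t 22.525
[ 0.55324975 -0.11418178] [ 0.55547217 -0.11356391  0.07281424] 580 ((555.257080078125, -113.78924560546875), (25.971092224121094, 25.5750789642334), 73.29073333740234)
```

View pics/sq.png

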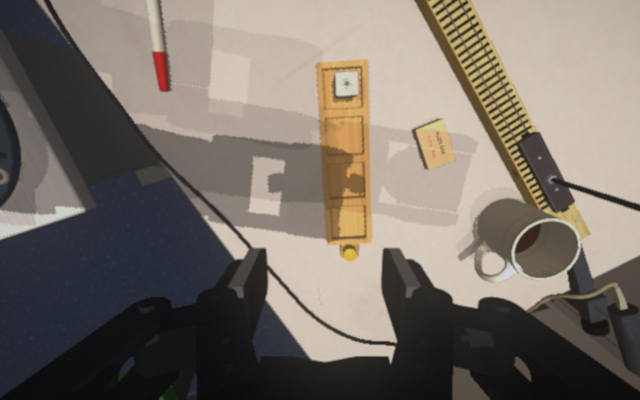

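The square bar stands in pocket 4 at (346,84), about 2 mm off centre, with its top at 0.073, so it's on the floor. Next come the other three.

Run:
```python
from job import *
import job
job.B=job.B-[.001,0]
for n in("thick","thin","hex"):
    go(n)
    w=m.current_grip_width()
m.move_ptp([.5,-.2,.36],best([.5,-.2,.36],-.32)); m.dwell(.3)
p,d,c=grab("wrist"); X=world(d,c); save("end.png",p)
for k in(1,2,3,4):
    q=pocket(k); s=(X[...,2]>.04)&(X[...,2]<.11)&(np.hypot(X[...,0]-q[0],X[...,1]-q[1])<.032)
    t=s&(X[...,2]>np.percentile(X[s][:,2],90)-.006); e=X[t].mean(0)
    print(k,q.round(4),e.round(4),t.sum(),cv2.minAreaRect((X[t][:,:2]*1000).astype(np.float32))[:2])
print(m.current_time())
```

```text
thick approach F [-0.4, 0.2, -1.2] width 0.4070180238207371 gripF 59.621185704600066 [-1.7, -1.1, 6.3]
 lifted 0.4035221967695181 [0.0, 0.3, -4.8]
 above [-0.3, -0.5, -3.7]
 down [-0.9, 0.1, -5.3] 0.4048327574688943
 t 33.675
thin approach F [-0.2, 0.2, -0.0] width 0.29337283611184733 gripF 58.61029822379351 [-1.4, 0.5, 5.7]
 lifted 0.2861204476187052 [0.2, 0.2, -1.7]
 above [0.2, 1.2, -0.9]
 down [0.3, -0.2, -0.1] 0.2867554986781773
 t 44.2
hex approach F [-0.9, -0.5, 0.8] width 0.36318549582882426 gripF 59.27293449640274 [-1.1, -1.3, 5.3]
 lifted 0.3673909479553308 [0.5, 0.7, -1.3]
 above [-0.0, -0.9, -1.0]
 down [0.0, 0.0, -1.3] 0.3582704562720354
 t 55.4917
1 [ 0.5058 -0.2881] [ 0.5081 -0.2868  0.0647] 379 ((507.93499755859375, -287.3523864746094), (33.050540924072266, 27.283411026000977))
2 [ 0.5213 -0.2301] [ 0.5239 -0.2288  0.0845] 319 ((523.7724609375, -228.8392333984375), (24.19024658203125, 24.400238037109375))
3 [ 0.5368 -0.1722] [ 0.5392 -0.1715  0.0587] 609 ((539.3365478515625, -171.724365234375), (34.12287902832031, 34.71692657470703))
4 [ 0.5522 -0.1142] [ 0.5556 -0.1134  0.0728] 497 ((555.48291015625, -113.29186248779297), (25.86278533935547, 25.193483352661133))
56.6
```

View pics/end.png

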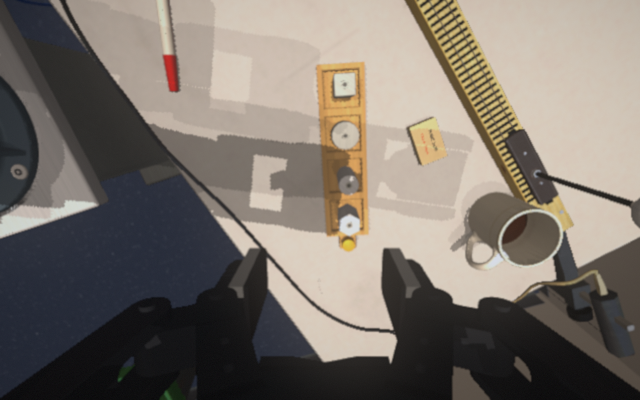

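The picture shows, from the knob at (348,243), hex (348,224), thin round (348,182), thick round (345,135) and square (345,85), each in its own pocket. Top heights match specimens standing on the pocket floor, and all are within about 3 mm of centre.

```bash
python3 -c "
from h import *
print(m.sign_off(), m.current_time())"
```

```text
the job is handed in; nothing more can be done
the job is handed in; nothing more can be done
```

All four specimens stand upright in their matching pockets, counted from the knob (hex, thin round, thick round, square), and the job was handed in at about 57 s; the hand-in call returned no verdict.

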